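Weigh the dumbbell test piece

TASK

From the tub of metal test pieces pick out the one whole dumbbell-shaped piece (wide at both ends, narrow in the middle) and set it down gently, without dropping it, flat in the middle of the balance's pan; leave every other piece in the tub. Once it lies on the pan and you have let go, press the balance's round button fully down and let it spring back. Leave the cork ring on the bench where it stands.

Things in the scene. Friction and masses are not known exactly. Their poses are not given: they have to be found in the camera images.
- specimen: the dumbbell-shaped steel tensile test piece to be weighed, about 0.25 to 0.5 kg: 150 mm long, 16 mm thick, two heads 40 mm long and 32 mm wide, 45-degree shoulders, and between them a straight waist 18 mm wide (the middle 50 mm of the length). It lies flat in the tub. Origin at the middle of its underside; x along its length, y across its width, z up
- specimen_mid (a point): the centre of the test piece, 8 mm above its underside, in the middle of the waist
- crate: open blue tub, fixed, 290 mm (its x) by 320 mm (its y), 55 mm high, walls and floor 5 mm thick. Origin at the centre of its underside, on the bench. The dumbbell and three other bars lie roughly along its x, about 70 mm apart in any order, nearer the robot; a ring and an angle piece lie behind them. Nothing lies on the dumbbell, but a broken half lies on the flat bar
- flat_bar: plain flat steel bar 150 x 32 x 16 mm in the tub; origin at the centre of its underside, x along its length
- square_bar: plain square steel bar 150 x 20 x 20 mm in the tub; origin at the centre of its underside, x along its length
- hex_bar: hexagonal steel bar 150 mm long, 24 mm across flats, in the tub; origin at the middle of its lower face, x along its length
- broken_half: half of a broken dumbbell, 75 mm long with a single head, same section as the whole one, lying on top of the flat bar in the tub; origin at the middle of its underside, x along its length towards the head
- collar: steel ring 60 mm across, hole 34 mm, 25 mm high, in the tub; origin at the centre of its underside
- angle: piece of steel angle section 80 mm long, legs 32 mm, 6 mm thick, one leg flat on the tub floor and one upright; origin at the middle of its underside, x along its length
- balance: blue top-pan balance, fixed to the bench, 290 mm (its x) by 220 mm (its y), casing top 55 mm above the bench, 63 mm under the pan. Origin at the centre of its underside; its -x side carries display and button and faces the robot
- pan: the balance's square aluminium pan, 170 x 170 mm, 6 mm thick, flat and without a rim, rigidly fixed. Origin at the centre of its upper face, 80 mm above the bench; x and y along its edges, x away from the button
- button (a joint): travel of the balance's push button: 0 released, 0.006 m fully down; springs back by itself, about 5 N to press it fully
- button_top (a point): centre of the upper face of the round grey push button, 32 mm across, on the front of the balance beside the display; it is pressed straight down
- cork_ring: loose cork ring, 100 mm across, 34 mm high, lying on the bench between the far ends of the tub and the balance; origin at the centre of its underside
Things that resemble listed ones, but are neither listed nor needed, are in the scene too. Leave any blue or green look-alike of the angle alone.

How it is judged:
By the outcome, as a careful person would: the job done as asked, in the order asked, and still so for the second after the job is handed in, with the robot touching nothing.
It also fails if it takes over 48 s, if anything falls off the work surface, if the arm or the gripper's body presses on something with over 40 N, if the wrist force passes 120 N, or if a joint passes its speed limit or range.

ROBOT

A 6-joint arm with a two-finger parallel gripper is mounted at the origin on the work surface. World frame = base frame: x ahead of the robot, y to its left, z up, the work surface at z = 0. Lengths are in m, angles in rad, forces in N, time in s.
With the tool pointing down it reaches from about 0.375 to 0.925 m from the base axis. Payload 5.7 kg.
Tool frame: the origin (TCP) lies at the very end of the fingers, on their centre line; the grasp point (between the pads) lies grip_point_offset behind it (grip_point_offset is the distance from the TCP to the grasp point, in m); z points along the fingers, x is the direction in which the jaws open and shut, and the axes are right-handed (so a half turn about z gives the same grasp; the last joint's range is limited). The gripper opens to 85 mm and grips with 20 to 120 N. Pads are 22 mm wide; open, the fingers measure 114 mm over their backs; the gripper's body (76 mm by 85 mm) begins 54 mm behind the grasp point. The pads swing forward as they close: fully open they stand 13 mm farther back than shut.
Start: joints at [-1.348, 0.359, 1.51, -0, 1.272, -0.115], TCP at [0.199, -0.566, 0.231] pointing down, gripper open.
Joint ranges: [-2.97, 2.97], [-1.01, 2.36], [0.21, 2.38], [-0.96, 4.11], [0.2, 2.71], [-2.98, 2.98]. Speed limits (rad/s): [2.39, 2.39, 3.14, 3.14, 3.14, 3.14].

INTERFACE

Orientations are given as [roll, pitch, yaw] about the fixed x, y, z axes, in that order (R = Rz(yaw) Ry(pitch) Rx(roll)).
In Python, from plant import * gives the robot as it stands.
- The arm moves only by the tool send_rows, never from a script. Its argument "targets" is a list that holds one entry, the list of rows, each a list of 7 numbers: the closure, from 0 (fully open) to 1 (shut), then the shift along the tool's x, y, z in m, then the turn, a rotation vector about the tool's x, y, z in rad. A call has 1 to 12 rows; each row is the pose to reach, as a shift and turn from the pose commanded when the call began, along the tool's axes at that moment; what a row does not reach only later rows make up. A row lasts 1/8 s, in which the tool goes at most 62.5 mm and 10.7 degrees, less where a joint would pass 70% of its speed; a pose out of reach is approached as far as the arm can. A call with a gripper value outside its range is refused whole. The fingers move at their own pace and stop on an object; "force" is the grip in N (left out, the last holds). Time passes only in rows, so rows that repeat a pose let the fingers close. It gives the time, the measured TCP pose, the force and the opening at its end, in the units of the state.
- state(): the state, without advancing time (a new reading comes with each control period).
- camera(name): name is "scene" or "top" or "wrist"; returns a dict with "img" (420x560x3 uint8, red, green, blue), "fx", "fy", "cx", "cy" (pixels), "k1" (the pictures are not rectified: a ray, as slopes to the right and down, at radius r is drawn at 1 + k1 r^2 times it, then the intrinsics apply), "R" (3x3) and "t" (3): a world point X has camera coordinates R X + t. Camera axes: x right, y down, z forward; pixel columns grow to the right and rows downward; lengths in m; the calibration is good to about 2 mm. A picture is of the moment at which its call begins. There is no depth.
- finish_job(): hands the job in, once; it reports no verdict.
The state is a dict: "time_s": time; "joints": joint angles; "joint_vel": joint speeds; "joint_efforts": joint torques, N m; "position": TCP position; "ee_rot": TCP orientation; "force": force on the tool from outside, world axes, zero at the start; "wrist_torque": the same for the moment, N m; "grip_width": finger opening in m.
Only numpy, scipy, OpenCV 4.12 (cv2) and the standard library are available. Lean on these libraries where they do the work, as an engineer would, in place of code of your own. Each camera call takes 0.05 s, during which the arm holds its last target. There are 200 camera calls.

## Working session

There is one attempt and no reset: what is moved stays moved. The work goes in short steps, Python scripts to look and compute and a tool call to move; the robot and the scene stay as the last step left them, time stands still between calls to the robot, and variables do not carry over. Pictures are saved under pics/ and viewed, about 8 in all and at most 12, crops included, and the job is handed in when it is done.

Besides the shell and the picture viewer there is one more tool, called after ">>>" by a JSON object that holds its "op" and its "data". send_rows: Moves the arm, as the interface text tells. Its arguments: {"type":"object","properties":{"targets":{"type":"array"},"force":{"type":"number"}},"required":["targets"]}

```bash
ls; mkdir -p pics; cat > h.py <<'E'
from plant import *
import numpy as np, cv2
from scipy.spatial.transform import Rotation as Ro
def ray(c,uv,z):
    K=np.array([[c['fx'],0,c['cx']],[0,c['fy'],c['cy']],[0,0,1.]])
    uv=np.atleast_2d(np.array(uv,float))
    d=(uv-[c['cx'],c['cy']])/[c['fx'],c['fy']]
    s=d.copy()
    for _ in range(20): s=d/(1+c['k1']*(s**2).sum(1,keepdims=True))
    R=np.array(c['R']);t=np.array(c['t']);o=-R.T@t
    v=np.c_[s,np.ones(len(s))]@R
    return o+v*((z-o[2])/v[:,2])[:,None]
def proj(c,X):
    p=np.atleast_2d(X)@np.array(c['R']).T+np.array(c['t']);s=p[:,:2]/p[:,2:]
    s=s*(1+c['k1']*(s**2).sum(1,keepdims=True))
    return s*[c['fx'],c['fy']]+[c['cx'],c['cy']]
def save(n,img): cv2.imwrite('pics/'+n+'.png',np.ascontiguousarray(img[:,:,::-1]))
E
python3 - <<'E'
from h import *
import pickle
for n in('top','scene'):
    c=camera(n);pickle.dump(c,open(n+'.pkl','wb'));save(n+'1',c['img']);print(n,-np.array(c['R']).T@c['t'],c['fx'],c['k1'])
print(state())
E
```

```text
pics
top [0.41326257 0.06940104 1.44137022] 541.8593655836028 0.034905319485266574
scene [ 1.14961947 -0.25183801  0.9655713 ] 380.53686991532015 -0.08484594008412791
{'time_s': 0.1, 'joints': array([-1.34809648e+00,  3.59452061e-01,  1.51131952e+00, -3.05413602e-05,
        1.27250759e+00, -1.15087126e-01]), 'joint_vel': array([ 2.02802166e-05,  1.67196957e-04, -2.95775696e-03, -6.03468144e-04,
       -3.41261499e-04, -9.01253272e-04]), 'joint_efforts': array([-8.79497111e-04, -5.28656602e+01, -2.79350138e+01, -4.01362004e-04,
        5.03141375e-03, -9.63606880e-06]), 'position': array([ 0.19869342, -0.56549611,  0.23052806]), 'ee_rot': array([-3.14142797e+00,  1.67871350e-03, -1.23300022e+00]), 'force': array([-0.11004027, -0.10700598,  0.23513941]), 'wrist_torque': array([ 0.00901023, -0.00769054,  0.00997999]), 'grip_width': 0.08566753400386411}
```

View pics/top1.png

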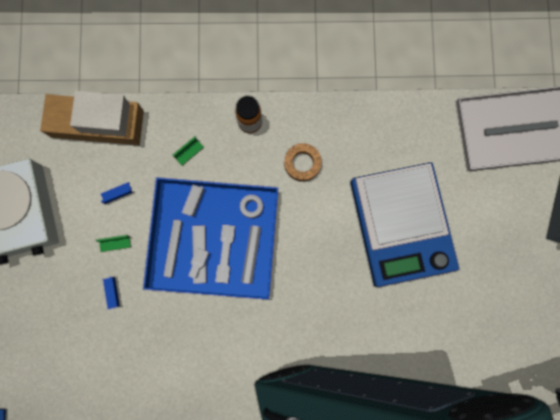

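View pics/scene1.png

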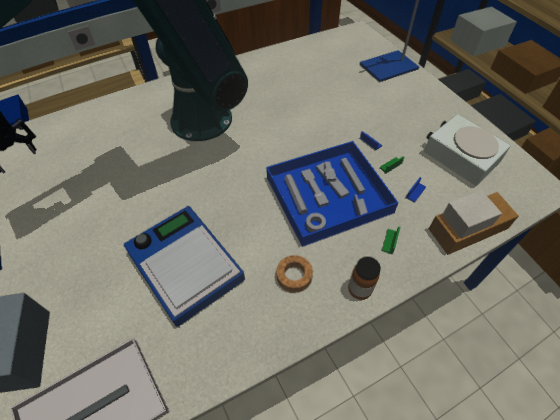

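The candidates in the top view are:
- (173,248): a plain bar
- (200,253): the flat bar with the broken half on it
- (225,253): wide at both ends, so the dumbbell
- (251,255): a plain bar

The balance pan is at (402,206), the button at (440,260) and the cork ring at (303,162). I choose (225,253) and check it in a crop while measuring.

```bash
python3 - <<'E'
from h import *
import pickle
c=pickle.load(open('top.pkl','rb'));im=c['img']
hsv=cv2.cvtColor(im,cv2.COLOR_RGB2HSV)
m=np.zeros(im.shape[:2],np.uint8);m[190:298,150:275]=(hsv[190:298,150:275,1]<110)*255
n,l,s,ce=cv2.connectedComponentsWithStats(m)
for i in range(1,n):
    if s[i,4]<60: continue
    cn=cv2.findContours((l==i).astype(np.uint8),0,2)[0][0]
    (x,y),wh,a=cv2.minAreaRect(cn);b=cv2.boxPoints(((x,y),wh,a))
    P=ray(c,b,.013);print(s[i],ce[i].round(1),'rect',(round(x,1),round(y,1)),np.round(wh,1),ray(c,[x,y],.021)[0].round(4),'cen',ray(c,ce[i],.021)[0].round(4),'edges',np.linalg.norm(P-np.roll(P,1,0),axis=1).round(3)[:2], (ray(c,b,.021)-0)[:,:2].round(3).tolist())
# pan
m=((hsv[:,:,1]<60)&(hsv[:,:,2]>140)).astype(np.uint8);m[:, :345]=0;m[:,462:]=0;m[:155]=0;m[292:]=0
hull=((hsv[:,:,0]>100)&(hsv[:,:,0]<130)&(hsv[:,:,1]>120)).astype(np.uint8)
big=cv2.resize(im[155:300,340:470],None,fx=4.4,fy=4.4,interpolation=2)
big2=cv2.resize(im[180:300,145:280],None,fx=4,fy=4,interpolation=2)
save('cropb',np.hstack([cv2.resize(big,(400,446)),cv2.resize(big2,(400,356))[:446] if 0 else cv2.copyMakeBorder(cv2.resize(big2,(400,356)),0,90,0,0,0)]))
E
```

```text
[150 190   5  39 107] [151.2 203.7] rect (152.0, 209.0) [38.  4.] [0.6191 0.3955 0.021 ] cen [0.6332 0.3979 0.021 ] edges [0.102 0.011] [[0.67, 0.402], [0.67, 0.391], [0.569, 0.389], [0.569, 0.4]]
[182 190  22  26 339] [191.9 202. ] rect (192.0, 201.2) [12.4 29. ] [0.6384 0.2905 0.021 ] cen [0.6363 0.2908 0.021 ] edges [0.033 0.077] [[0.609, 0.32], [0.681, 0.292], [0.668, 0.261], [0.596, 0.289]]
[240 195  23  23 336] [251.  205.9] rect (251.0, 206.0) [22. 22.] [0.6232 0.1346 0.021 ] cen [0.6234 0.1346 0.021 ] edges [0.059 0.059] [[0.653, 0.164], [0.652, 0.105], [0.593, 0.106], [0.594, 0.164]]
[164 220  18  58 533] [172.3 248.3] rect (172.4, 248.3) [ 9.3 58. ] [0.5146 0.3407 0.021 ] cen [0.5146 0.3408 0.021 ] edges [0.024 0.152] [[0.443, 0.365], [0.592, 0.34], [0.587, 0.316], [0.438, 0.341]]
[189 225  20  59 862] [198.6 254.8] rect (199.1, 254.0) [17.8 58.5] [0.4985 0.2711 0.021 ] cen [0.4966 0.2722 0.021 ] edges [0.046 0.153] [[0.425, 0.298], [0.577, 0.29], [0.573, 0.243], [0.421, 0.253]]
[215 224  20  60 674] [224.8 253.5] rect (224.9, 253.5) [13.8 58.4] [0.4986 0.2039 0.021 ] cen [0.4987 0.204  0.021 ] edges [0.036 0.153] [[0.426, 0.231], [0.577, 0.212], [0.572, 0.176], [0.421, 0.196]]
[242 225  19  59 618] [250.8 254.3] rect (250.9, 254.2) [10.7 58.7] [0.4958 0.136  0.021 ] cen [0.4955 0.1362 0.021 ] edges [0.028 0.154] [[0.424, 0.163], [0.574, 0.137], [0.569, 0.109], [0.419, 0.135]]
[269 234   6  64 204] [272.5 274.3] rect (271.5, 265.5) [63.  5.] [0.4656 0.0825 0.021 ] cen [0.4427 0.0801 0.021 ] edges [0.164 0.013] [[0.548, 0.088], [0.548, 0.075], [0.385, 0.077], [0.385, 0.09]]
[150 290  98   8 441] [184.1 294.7] rect (198.5, 293.5) [ 7. 97.] [0.3968 0.2719 0.021 ] cen [0.3945 0.309  0.021 ] edges [0.018 0.251] [[0.408, 0.397], [0.404, 0.147], [0.386, 0.147], [0.39, 0.396]]
```

View pics/cropb.png

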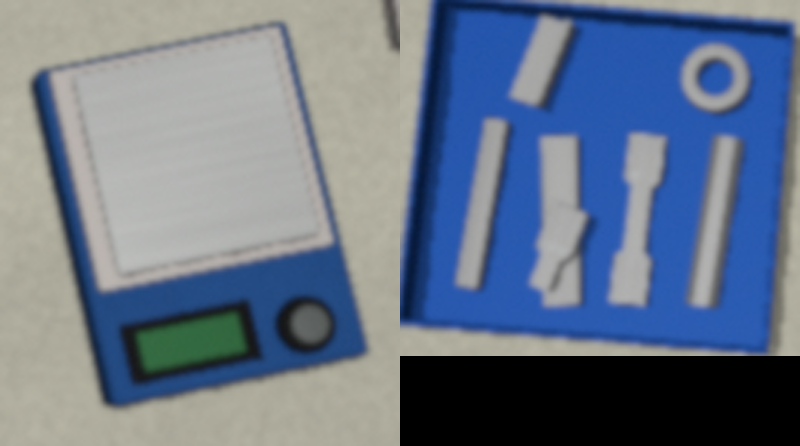

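The crop confirms the dumbbell: top-view px (225,253), with two heads and a thin waist. The balance is turned slightly, with its button right of the display. Next I measure the pan and button, and work out the first approach.

```bash
cat >> h.py <<'E'
def rel(p,yaw,s=None):
    "shift and turn (tool axes) from the present pose to tcp p, pointing down, tool yaw"
    s=s or state();R0=Ro.from_euler('xyz',s['ee_rot']);R1=Ro.from_euler('xyz',[np.pi,0,yaw])
    return np.r_[R0.inv().apply(np.array(p)-s['position']),(R0.inv()*R1).as_rotvec()].round(4)
E
python3 - <<'E'
from h import *
import pickle,plant
print('gpo',getattr(plant,'grip_point_offset',None),[n for n in dir(plant) if n[0]!='_'][:40])
c=pickle.load(open('top.pkl','rb'));im=c['img']
g=(np.array([[75,80],[264,30],[318,234],[118,274]])+.5)/3.077-.5+[340,155]
k=(np.array([[50,70],[285,24],[333,243],[100,291]])+.5)/3.077-.5+[340,155]
b=(np.array([[306,324]])+.5)/3.077-.5+[340,155]
for n,p,z in(('grey',g,.08),('grey',g,.0),('pink',k,.08),('pink',k,.063)):
    P=ray(c,p,z);print(n,z,P[:,:2].round(3).tolist(),P.mean(0).round(4),np.linalg.norm(P-np.roll(P,1,0),axis=1).round(3))
for z in(.055,.063,.07): print('btn',ray(c,b,z)[0].round(4))
s=pickle.load(open('scene.pkl','rb'))
for z in(.055,.063,.07):print('btn scene',ray(s,[142,239.5],z)[0].round(4))
save('cropc',np.hstack([cv2.resize(s['img'][200:325,118:248],(400,385),interpolation=2),cv2.resize(s['img'][220:260,120:165],(400,385),interpolation=2)]))
# specimen axis by moments
hsv=cv2.cvtColor(im,cv2.COLOR_RGB2HSV);y,x=np.nonzero(hsv[220:288,213:238,1]<110)
P=ray(c,np.c_[x+213,y+220],.021)[:,:2];v=np.linalg.eigh(np.cov(P.T))[1][:,1];print('axis',P.mean(0),np.arctan(v[1]/v[0]))
E
```

```text
gpo 0.0187 ['MotionError', 'camera', 'finish_job', 'grip_point_offset', 'state']
grey 0.08 [[0.676, -0.158], [0.716, -0.317], [0.544, -0.352], [0.514, -0.187]] [ 0.6124 -0.2531  0.08  ] [0.164 0.164 0.175 0.168]
grey 0.0 [[0.691, -0.171], [0.733, -0.339], [0.552, -0.376], [0.52, -0.202]] [ 0.6241 -0.2721  0.    ] [0.174 0.174 0.185 0.178]
pink 0.08 [[0.684, -0.137], [0.72, -0.334], [0.537, -0.363], [0.5, -0.171]] [ 0.6105 -0.2516  0.08  ] [0.187 0.2   0.186 0.195]
pink 0.063 [[0.688, -0.14], [0.724, -0.339], [0.538, -0.369], [0.501, -0.174]] [ 0.6129 -0.2556  0.063 ] [0.19  0.203 0.188 0.198]
btn [ 0.4721 -0.345   0.055 ]
btn [ 0.4717 -0.3426  0.063 ]
btn [ 0.4714 -0.3405  0.07  ]
btn scene [ 0.4645 -0.3441  0.055 ]
btn scene [ 0.4706 -0.3433  0.063 ]
btn scene [ 0.4758 -0.3426  0.07  ]
axis [0.49892427 0.20397237] -0.1252438195097958
```

View pics/cropc.png

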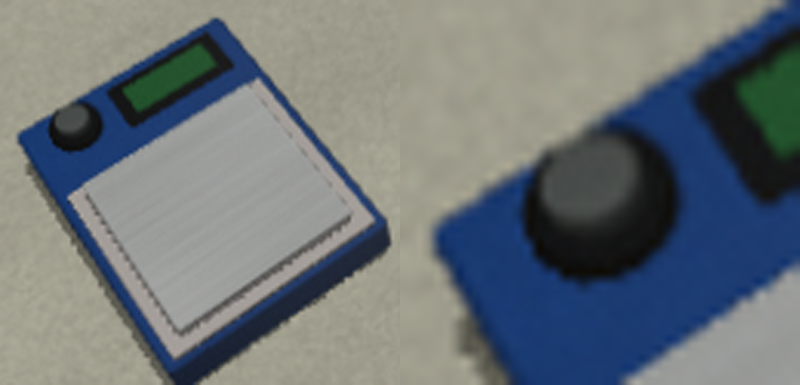

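The pan centre is about (0.612,-0.253,0.080) with yaw about 0.2, and the button about (0.4715,-0.342,~0.066). Scene picture: the button's grey face is at crop (590,178), standing proud of the casing.

```bash
python3 - <<'E'
from h import *
print(rel([.5,-.3,.23],-1.4),rel([.5,.204,.2],-1.696))
E
```

```text
[-0.1506 -0.3723  0.0008 -0.      0.0017  0.167 ] [-6.261e-01 -5.393e-01  3.170e-02  2.000e-04  1.700e-03  4.630e-01]
```

>>> {"op": "send_rows", "data": {"targets": [[[0.45, -0.15, -0.372, 0, 0, 0, 0.167], [0.45, -0.15, -0.372, 0, 0, 0, 0.167], [0.45, -0.15, -0.372, 0, 0, 0, 0.167], [0.45, -0.15, -0.372, 0, 0, 0, 0.167], [0.45, -0.15, -0.372, 0, 0, 0, 0.167], [0.45, -0.15, -0.372, 0, 0, 0, 0.167], [0.45, -0.626, -0.539, 0.031, 0, 0.0017, 0.463], [0.45, -0.626, -0.539, 0.031, 0, 0.0017, 0.463], [0.45, -0.626, -0.539, 0.031, 0, 0.0017, 0.463], [0.45, -0.626, -0.539, 0.031, 0, 0.0017, 0.463], [0.45, -0.626, -0.539, 0.031, 0, 0.0017, 0.463], [0.45, -0.626, -0.539, 0.031, 0, 0.0017, 0.463]]], "force": 40}}

```text
time_s: 1.6
position: [0.4941, 0.0566, 0.2089]
ee_rot: [-3.141, -0.002, -1.696]
force: [0.3, 0.1, 0.7]
grip_width: 0.0468
```

```bash
python3 - <<'E'
from h import *
s=state();print(s['time_s'],s['position'],s['ee_rot'],s['grip_width'])
print(rel([.5,.204,.2],-1.696))
E
```

```text
1.6 [0.49405227 0.05659277 0.20893347] [-3.14125082e+00 -1.53458139e-03 -1.69623690e+00] 0.04681789581958256
[-0.147   0.0125  0.0087 -0.0003 -0.0015 -0.0002]
```

>>> {"op": "send_rows", "data": {"targets": [[[0.45, -0.147, 0.0125, 0.0087, 0, 0, 0], [0.45, -0.147, 0.0125, 0.0087, 0, 0, 0], [0.45, -0.147, 0.0125, 0.0087, 0, 0, 0], [0.45, -0.147, 0.0125, 0.0087, 0, 0, 0]]]}}

```text
time_s: 2.1
position: [0.4998, 0.2036, 0.1997]
ee_rot: [3.141, -0.002, -1.693]
force: [-0.3, -0.0, 0.4]
grip_width: 0.0468
```

```bash
python3 - <<'E'
from h import *
import pickle
c=camera('wrist');pickle.dump(c,open('w1.pkl','wb'));save('w1',c['img'])
s=state();print(s['time_s'],s['position'],s['ee_rot'],s['grip_width'],s['force'])
print(-c['R'].T@c['t'],proj(c,[[.499,.204,.021],[.499,.204,.013]]))
E
```

```text
2.15 [0.49984437 0.20231666 0.19975199] [ 3.14103980e+00 -2.37356036e-03 -1.69402056e+00] 0.04680916985326464 [-0.67348585 -0.43296693 -0.26902855]
[0.58322093 0.19360936 0.34307704] [[277.74763898 186.45188551]
 [277.74778019 184.26164947]]
```

View pics/w1.png

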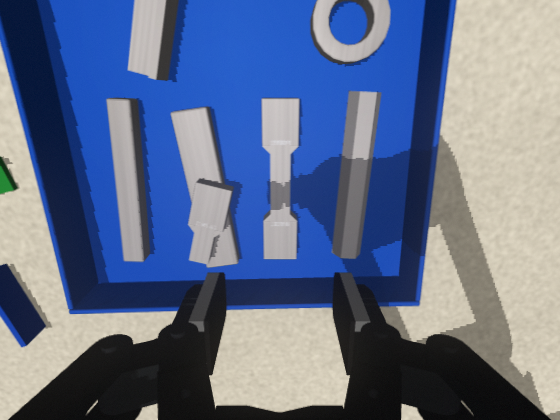

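The wrist view shows the whole dumbbell at px (280,178), running from (281,98) to (280,259), with its waist around (280,185). It lies along the image column, so the yaw is right.

```bash
python3 - <<'E'
from h import *
import pickle
c=pickle.load(open('w1.pkl','rb'))
im=c['img'];hsv=cv2.cvtColor(im,cv2.COLOR_RGB2HSV)
m=(hsv[90:268,255:306,1]<115).astype(np.uint8);n,l,st,ce=cv2.connectedComponentsWithStats(m);print(st)
i=1+st[1:,4].argmax();ys=np.nonzero((l==i).any(1))[0]
rows=[(x.mean()+255,len(x)) for y in(15,25,140,155) for x in[np.nonzero(l[y]==i)[0]]];print(rows)
e=[[281,90+ys[0]],[280,90+ys[-1]]];P=ray(c,e,.021);print(e,P,P.mean(0))
Q=ray(c,[[rows[0][0],105],[rows[1][0],115],[rows[2][0],230],[rows[3][0],245]],.021);print(Q);print(np.arctan2(*(Q[0]-Q[3])[[1,0]]))
E
```

```text
[[   0    0   51  178 4253]
 [   6    8   39  161 4825]]
[(np.float64(280.0), 39), (np.float64(280.0), 39), (np.float64(279.5), 34), (np.float64(279.5), 34)]
[[281, np.int64(98)], [280, np.int64(258)]] [[0.57480018 0.19189298 0.021     ]
 [0.42717624 0.21063787 0.021     ]] [0.50098821 0.20126542 0.021     ]
[[0.5693216  0.19340483 0.021     ]
 [0.56122266 0.19438644 0.021     ]
 [0.4564071  0.20757234 0.021     ]
 [0.44097363 0.2094507  0.021     ]]
-0.12437321122544576
```

```bash
python3 - <<'E'
from h import *
s=state();print(s['position'],s['ee_rot'])
print(rel([.5,.203,.05],-1.695),rel([.5,.203,.009],-1.695))
E
```

```text
[0.49984437 0.20231666 0.19975199] [ 3.14103980e+00 -2.37356036e-03 -1.69402056e+00]
[-0.0011 -0.0002  0.1497  0.0006 -0.0024  0.001 ] [-0.0012 -0.0002  0.1907  0.0006 -0.0024  0.001 ]
```

>>> {"op": "send_rows", "data": {"targets": [[[0.575, -0.001, 0, 0.06, 0, 0, 0], [0.575, -0.001, 0, 0.12, 0, 0, 0], [0.575, -0.001, 0, 0.15, 0, 0, 0], [0.575, -0.001, 0, 0.165, 0, 0, 0], [0.575, -0.001, 0, 0.165, 0, 0, 0]]]}}

```text
time_s: 2.78
position: [0.5004, 0.2018, 0.0349]
ee_rot: [3.141, -0.002, -1.697]
force: [-0.1, -0.2, 0.1]
grip_width: 0.0363
```

```bash
python3 - <<'E'
from h import *
s=state();print(s['position'],s['ee_rot'],s['grip_width'],s['force'])
c=camera('wrist');save('w2',c['img']);print(rel([.5,.203,.0085],-1.695))
E
```

```text
[0.50037037 0.20181009 0.03489634] [ 3.14081854e+00 -2.17919993e-03 -1.69703715e+00] 0.03630246465451855 [-0.11718431 -0.20108014  0.13345168]
[-0.0007  0.0012  0.0273 -0.0009 -0.0014 -0.0018]
```

View pics/w2.png

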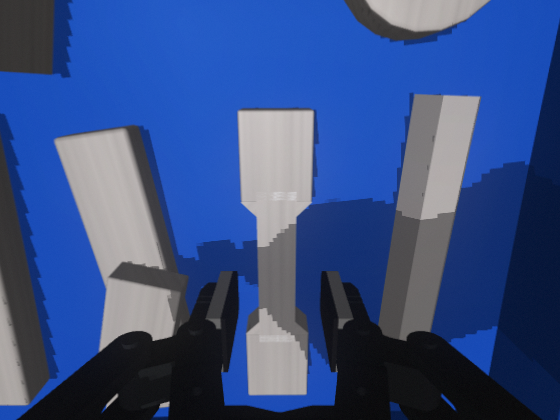

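The fingers straddle the waist at px (277,262), with the gap at 238–322. The broken half ends at px 188, clear of the left finger (~200). I descend and grip.

>>> {"op": "send_rows", "data": {"targets": [[[0.575, -0.0005, 0, 0.01, 0, 0, 0], [0.575, -0.0005, 0, 0.018, 0, 0, 0], [0.575, -0.0005, 0, 0.0245, 0, 0, 0], [0.575, -0.0005, 0, 0.0265, 0, 0, 0], [0.575, -0.0005, 0, 0.0265, 0, 0, 0]]]}}

```text
time_s: 3.45
position: [0.5005, 0.2032, 0.0086]
ee_rot: [-3.142, -0.002, -1.696]
force: [0.6, 0.5, -0.3]
grip_width: 0.036
```

>>> {"op": "send_rows", "data": {"targets": [[[1, 0, 0, 0, 0, 0, 0], [1, 0, 0, 0, 0, 0, 0], [1, 0, 0, 0, 0, 0, 0], [1, 0, 0, 0, 0, 0, 0], [1, 0, 0, 0, 0, 0, 0]]], "force": 60}}

```text
time_s: 4.08
position: [0.5007, 0.2032, 0.0091]
ee_rot: [-3.141, -0.001, -1.696]
force: [-0.7, -1.5, 6.2]
grip_width: 0.0162
```

>>> {"op": "send_rows", "data": {"targets": [[[1, 0, 0, -0.01, 0, 0, 0], [1, 0, 0, -0.03, 0, 0, 0], [1, 0, 0, -0.06, 0, 0, 0], [1, 0, 0, -0.1, 0, 0, 0], [1, 0, 0, -0.15, 0, 0, 0], [1, 0, 0, -0.17, 0, 0, 0], [1, 0, 0, -0.17, 0, 0, 0]]]}}

```text
time_s: 4.95
position: [0.5014, 0.2038, 0.1804]
ee_rot: [-3.138, -0.0, -1.696]
force: [-0.3, 0.8, -4.7]
grip_width: 0.016
```

```bash
python3 - <<'E'
from h import *
import pickle
s=state();print(s['time_s'],s['position'],s['ee_rot'],s['grip_width'],s['force'],s['wrist_torque'])
c=camera('wrist');pickle.dump(c,open('w3.pkl','wb'));save('w3',c['img'])
print(rel([.612,-.253,.17],-1.371),rel([.612,-.253,.17],-1.371)[:3]*.5)
E
```

```text
4.95 [0.50143567 0.20382561 0.18038989] [-3.13800624e+00 -9.13660517e-05 -1.69601048e+00] 0.016000749542224475 [-0.26322896  0.76873068 -4.69558328] [-0.04412994 -0.02313967 -0.01352183]
[ 0.439  -0.1678  0.0096 -0.0007 -0.0014 -0.325 ] [ 0.2195 -0.0839  0.0048]
```

View pics/w3.png

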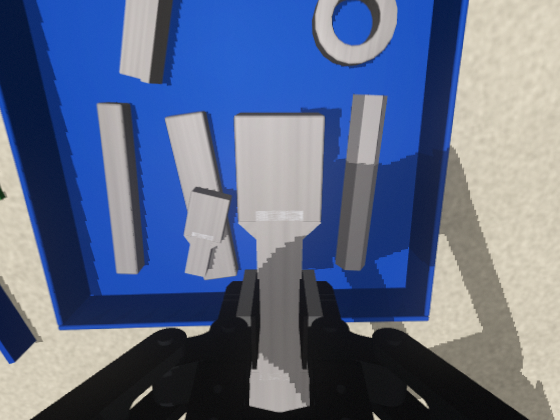

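The dumbbell is lifted, level and gripped at the waist (px 280,250), and the other pieces are undisturbed. I carry it to the pan.

>>> {"op": "send_rows", "data": {"targets": [[[1, 0.02, -0.008, 0, 0, 0, -0.02], [1, 0.06, -0.023, 0, 0, 0, -0.06], [1, 0.11, -0.042, 0, 0, 0, -0.1], [1, 0.16, -0.061, 0.003, 0, 0, -0.14], [1, 0.21, -0.08, 0.005, 0, 0, -0.18], [1, 0.26, -0.099, 0.006, 0, 0, -0.22], [1, 0.31, -0.118, 0.008, 0, 0, -0.26], [1, 0.36, -0.138, 0.009, 0, 0, -0.3], [1, 0.4, -0.153, 0.009, 0, 0, -0.325], [1, 0.425, -0.162, 0.009, 0, 0, -0.325], [1, 0.439, -0.168, 0.009, 0, 0, -0.325], [1, 0.439, -0.168, 0.009, 0, 0, -0.325]]]}}

```text
time_s: 6.5
position: [0.6123, -0.2529, 0.1698]
ee_rot: [3.141, -0.001, -1.372]
force: [0.2, -0.3, -3.6]
grip_width: 0.0166
```

```bash
python3 - <<'E'
from h import *
import pickle
c=camera('wrist');pickle.dump(c,open('w4.pkl','wb'))
s=state();print(s['time_s'],s['position'],s['ee_rot'],s['grip_width'],s['force'])
save('w4',c['img'])
P=[[.612,-.253,.08]];print(proj(c,P));print(rel([.612,-.253,.09],-1.371))
E
```

```text
6.55 [ 0.61199439 -0.25191106  0.16991179] [ 3.14055099e+00  2.72150262e-06 -1.37101638e+00] 0.016640270526378478 [ 0.06029271  0.15204933 -4.03663768]
[[278.50366464 218.71284544]]
[ 0.0011  0.0001  0.0799  0.001   0.     -0.    ]
```

View pics/w4.png

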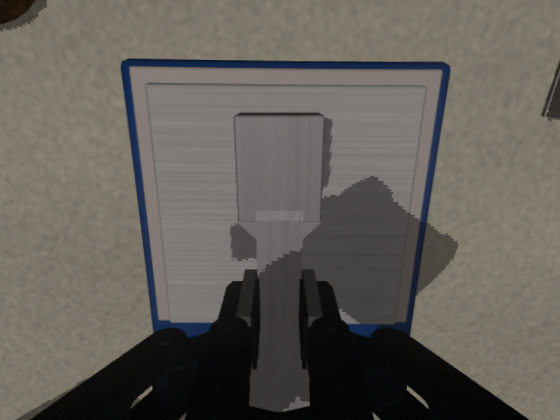

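Pan corners in the wrist view: (147,84), (426,86), (407,323), (171,321). The specimen is level above it and aligned.

```bash
python3 - <<'E'
from h import *
import pickle
c=pickle.load(open('w4.pkl','rb'))
P=ray(c,[[147,84],[426,86],[407,323],[171,321]],.08);print(P.round(4),P.mean(0),np.linalg.norm(P-np.roll(P,1,0),axis=1))
e=P[0]+P[1]-P[2]-P[3];print('yaw',np.arctan2(e[1],e[0]))
Q=ray(c,[[280,113]],.1+.17+.0-.085-.08+.08);print(Q)
p=P.mean(0)
print(rel([p[0],p[1],.09],np.arctan2(e[1],e[0])-np.pi/2))
E
```

```text
[[ 0.6806 -0.1588  0.08  ]
 [ 0.7126 -0.3231  0.08  ]
 [ 0.5494 -0.3642  0.08  ]
 [ 0.5161 -0.1901  0.08  ]] [ 0.61467968 -0.25902931  0.08      ] [0.16739012 0.16736067 0.16827889 0.17721765]
yaw 0.21751324452299778
[[ 0.68670367 -0.23838849  0.185     ]]
[ 0.0075 -0.0013  0.0799  0.001   0.     -0.0177]
```

>>> {"op": "send_rows", "data": {"targets": [[[1, 0.0055, -0.001, 0.02, 0, 0, -0.014], [1, 0.0055, -0.001, 0.045, 0, 0, -0.014], [1, 0.0055, -0.001, 0.065, 0, 0, -0.014], [1, 0.0055, -0.001, 0.076, 0, 0, -0.014], [1, 0.0055, -0.001, 0.08, 0, 0, -0.014], [1, 0.0055, -0.001, 0.08, 0, 0, -0.014]]]}}

```text
time_s: 7.3
position: [0.6147, -0.2583, 0.0906]
ee_rot: [-3.142, -0.002, -1.357]
force: [-0.0, 0.1, -3.0]
grip_width: 0.0161
```

>>> {"op": "send_rows", "data": {"targets": [[[1, 0, 0, 0.001, 0, 0, 0], [1, 0, 0, 0.002, 0, 0, 0], [1, 0, 0, 0.003, 0, 0, 0], [1, 0, 0, 0.004, 0, 0, 0], [1, 0, 0, 0.004, 0, 0, 0]]]}}

```text
time_s: 7.92
position: [0.6144, -0.2583, 0.0863]
ee_rot: [3.141, -0.001, -1.357]
force: [0.8, 0.8, -4.9]
grip_width: 0.0163
```

Not in contact yet, so I go down in small steps.

>>> {"op": "send_rows", "data": {"targets": [[[1, 0, 0, 0.001, 0, 0, 0], [1, 0, 0, 0.0015, 0, 0, 0], [1, 0, 0, 0.0015, 0, 0, 0]]]}}

```text
time_s: 8.3
position: [0.6145, -0.2584, 0.0849]
ee_rot: [3.141, -0.001, -1.357]
force: [0.3, 0.5, -4.1]
grip_width: 0.0164
```

>>> {"op": "send_rows", "data": {"targets": [[[1, 0, 0, 0.0005, 0, 0, 0], [1, 0, 0, 0.001, 0, 0, 0], [1, 0, 0, 0.001, 0, 0, 0]]]}}

```text
time_s: 8.68
position: [0.6145, -0.2584, 0.0842]
ee_rot: [3.141, -0.002, -1.357]
force: [-1.7, -0.4, -1.8]
grip_width: 0.0162
```

>>> {"op": "send_rows", "data": {"targets": [[[1, 0, 0, 0.0005, 0, 0, 0], [1, 0, 0, 0.0005, 0, 0, 0]]]}}

```text
time_s: 8.93
position: [0.6145, -0.2584, 0.0841]
ee_rot: [-3.142, -0.002, -1.357]
force: [-2.9, 1.1, 5.3]
grip_width: 0.016
```

Contact: the force went from -4 to +5 N. I open gently, then rise.

>>> {"op": "send_rows", "data": {"targets": [[[0.7, 0, 0, -0.0003, 0, 0, 0], [0.6, 0, 0, -0.0003, 0, 0, 0], [0.55, 0, 0, -0.0003, 0, 0, 0], [0.55, 0, 0, -0.0003, 0, 0, 0], [0.55, 0, 0, -0.005, 0, 0, 0], [0.55, 0, 0, -0.015, 0, 0, 0], [0.55, 0, 0, -0.05, 0, 0, 0], [0.55, 0, 0, -0.1, 0, 0, 0], [0.55, 0, 0, -0.12, 0, 0, 0], [0.55, 0, 0, -0.12, 0, 0, 0]]]}}

```text
time_s: 10.18
position: [0.616, -0.259, 0.2065]
ee_rot: [-3.138, -0.005, -1.357]
force: [-0.1, -0.4, -0.3]
grip_width: 0.0385
```

```bash
python3 - <<'E'
from h import *
import pickle
c=camera('wrist');pickle.dump(c,open('w5.pkl','wb'))
s=state();print(s['time_s'],s['position'],s['ee_rot'],s['grip_width'],s['force'])
save('w5',c['img'])
print(rel([.4715,-.342,.13],-1.357))
E
```

```text
10.225 [ 0.61483595 -0.25840755  0.20446101] [-3.14027200e+00 -2.88826299e-03 -1.35694987e+00] 0.03841196954179512 [ 0.69003161 -0.34682666  0.81907266]
[ 5.110e-02  1.579e-01  7.440e-02 -1.300e-03 -2.900e-03  1.000e-04]
```

View pics/w5.png

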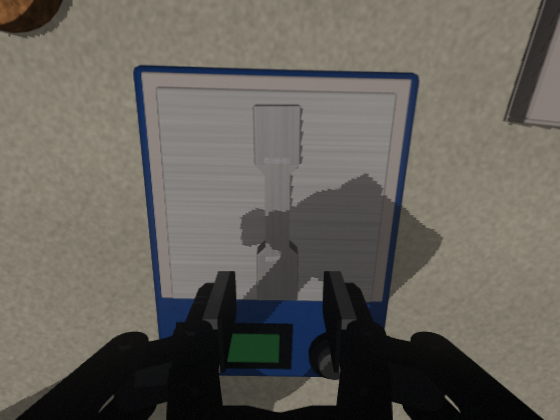

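```bash
python3 - <<'E'
from h import *
import pickle
c=pickle.load(open('w5.pkl','rb'))
P=ray(c,[[157,87],[396,94],[382,300],[175,298]],.08);print(P.round(4),P.mean(0),np.linalg.norm(P-np.roll(P,1,0),axis=1))
e=ray(c,[[277,104.5],[278,300]],.096);print(e, e.mean(0), np.linalg.norm(e[0]-e[1]))
a=np.array([np.cos(.214),np.sin(.214)]);print('centre from end',e[0,:2]-.075*a)
save('w5c',cv2.resize(c['img'][230:330,220:340],(720,600),interpolation=2))
# top camera as well
t=camera('top');pickle.dump(t,open('top2.pkl','wb'));save('top2',cv2.resize(t['img'][150:300,340:470],(693,800)[::1],interpolation=2)[:600])
E
```

```text
[[ 0.6807 -0.1591  0.08  ]
 [ 0.7118 -0.3234  0.08  ]
 [ 0.5502 -0.3641  0.08  ]
 [ 0.5154 -0.1919  0.08  ]] [ 0.61455502 -0.25962841  0.08      ] [0.16850913 0.16719428 0.16663357 0.17572154]
[[ 0.68795257 -0.24292761  0.096     ]
 [ 0.54135726 -0.27538722  0.096     ]] [ 0.61465491 -0.25915741  0.096     ] 0.1501459673861881
centre from end [ 0.61466337 -0.25885539]
```

View pics/w5c.png

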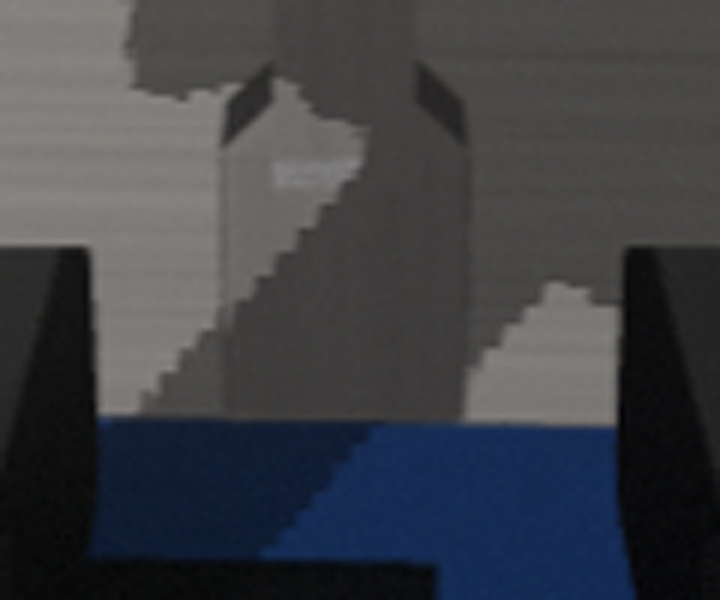

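Both ends lie on the pan: the far end at (277,104), the near end flush above the pan's front edge at (278,300). The specimen centre (0.6147,-0.2589) against the pan centre (0.6146,-0.2596) is a 1 mm agreement. Next I shut the fingers and back off to see the button.

```bash
python3 - <<'E'
from h import *
print(rel([.41,-.36,.2],-1.357))
E
```

```text
[ 0.0564  0.2211  0.0033  0.0006 -0.0012  0.    ]
```

>>> {"op": "send_rows", "data": {"targets": [[[1, 0.014, 0.055, 0.001, 0, 0, 0], [1, 0.028, 0.11, 0.002, 0, 0, 0], [1, 0.042, 0.165, 0.002, 0, 0, 0], [1, 0.056, 0.221, 0.003, 0, 0, 0], [1, 0.056, 0.221, 0.003, 0, 0, 0], [1, 0.056, 0.221, 0.003, 0, 0, 0]]]}}

```text
time_s: 11.02
position: [0.4102, -0.3594, 0.1996]
ee_rot: [3.141, 0.0, -1.358]
force: [-0.1, 0.7, 0.4]
grip_width: 0.0002
```

```bash
python3 - <<'E'
from h import *
import pickle
c=camera('wrist');pickle.dump(c,open('w6.pkl','wb'))
s=state();print(s['time_s'],s['position'],s['ee_rot'],s['grip_width'],s['force'])
save('w6',c['img'])
E
```

```text
11.075 [ 0.41086917 -0.35924705  0.19983541] [ 3.14131410e+00 -3.01219379e-04 -1.35682173e+00] 0.00025477609552308826 [ 0.02984305  0.84486906 -0.1023775 ]
```

View pics/w6.png

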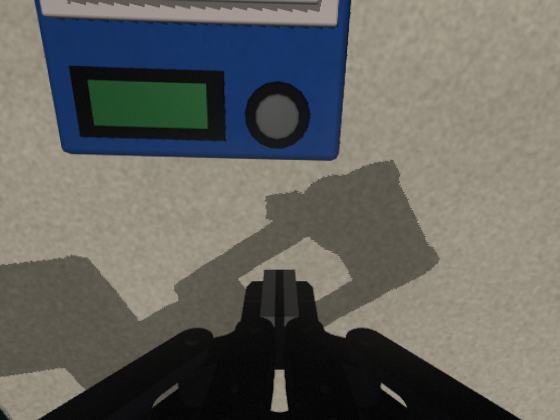

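The button's grey face is at px (277,116), and the fingers are shut.

```bash
python3 - <<'E'
from h import *
import pickle
c=pickle.load(open('w6.pkl','rb'))
for z in(.06,.066,.072):
    p=ray(c,[[277,116]],z)[0];print(p)
t=pickle.load(open('top.pkl','rb'));s=pickle.load(open('scene.pkl','rb'))
print(ray(s,[[141.4,238.5]],.066),ray(s,[[141.4,238.5]],.072))
print(rel([.472,-.344,.085],-1.357))
E
```

```text
[ 0.47236828 -0.34482669  0.06      ]
[ 0.47279073 -0.34476089  0.066     ]
[ 0.47321318 -0.3446951   0.072     ]
[[ 0.4687812  -0.34359287  0.066     ]] [[ 0.47332229 -0.34298088  0.072     ]]
[-0.002  -0.063   0.1148  0.0003 -0.0003  0.0002]
```

>>> {"op": "send_rows", "data": {"targets": [[[1, -0.002, -0.05, 0.02, 0, 0, 0], [1, -0.002, -0.063, 0.06, 0, 0, 0], [1, -0.002, -0.063, 0.1, 0, 0, 0], [1, -0.002, -0.063, 0.115, 0, 0, 0], [1, -0.002, -0.063, 0.115, 0, 0, 0]]]}}

```text
time_s: 11.7
position: [0.4716, -0.3437, 0.0847]
ee_rot: [3.14, 0.0, -1.356]
force: [-0.5, 0.2, -0.1]
grip_width: -0.0004
```

>>> {"op": "send_rows", "data": {"targets": [[[1, 0, 0, 0.004, 0, 0, 0], [1, 0, 0, 0.007, 0, 0, 0], [1, 0, 0, 0.01, 0, 0, 0], [1, 0, 0, 0.012, 0, 0, 0], [1, 0, 0, 0.012, 0, 0, 0]]]}}

```text
time_s: 12.32
position: [0.472, -0.3453, 0.074]
ee_rot: [-3.141, -0.003, -1.357]
force: [-0.3, -0.5, 2.6]
grip_width: -0.0001
```

>>> {"op": "send_rows", "data": {"targets": [[[1, 0, 0, 0.0015, 0, 0, 0], [1, 0, 0, 0.003, 0, 0, 0], [1, 0, 0, 0.003, 0, 0, 0]]]}}

```text
time_s: 12.7
position: [0.472, -0.3452, 0.0711]
ee_rot: [-3.141, -0.003, -1.357]
force: [0.1, -1.2, 7.5]
grip_width: 0.0002
```

>>> {"op": "send_rows", "data": {"targets": [[[1, 0, 0, 0.001, 0, 0, 0], [1, 0, 0, 0.002, 0, 0, 0], [1, 0, 0, 0.002, 0, 0, 0]]]}}

```text
time_s: 13.08
position: [0.472, -0.3453, 0.0708]
ee_rot: [-3.141, -0.003, -1.357]
force: [-3.8, 1.9, 21.2]
grip_width: -0.0005
```

Bottomed out: the position stalled at 0.071 m and the force rose to 21 N. I release and retreat.

>>> {"op": "send_rows", "data": {"targets": [[[1, 0, 0, -0.003, 0, 0, 0], [1, 0, 0, -0.01, 0, 0, 0], [1, 0, 0, -0.03, 0, 0, 0], [1, 0, 0, -0.08, 0, 0, 0], [1, 0.01, 0.05, -0.13, 0, 0, 0], [1, 0.01, 0.07, -0.15, 0, 0, 0], [1, 0.01, 0.07, -0.15, 0, 0, 0], [1, 0.01, 0.07, -0.15, 0, 0, 0]]]}}

```text
time_s: 14.08
position: [0.4051, -0.3682, 0.2176]
ee_rot: [3.141, 0.0, -1.357]
force: [0.8, -0.4, 0.5]
grip_width: 0.0003
```

```bash
python3 - <<'E'
from h import *
t=camera('scene');s=state();print(s['time_s'],s['position'],s['force'])
save('end',cv2.resize(t['img'][120:330,100:420],(800,525),interpolation=2))
E
```

```text
14.125 [ 0.40517921 -0.36801043  0.21715884] [ 0.50638277 -0.35539753 -0.35772926]
```

View pics/end.png

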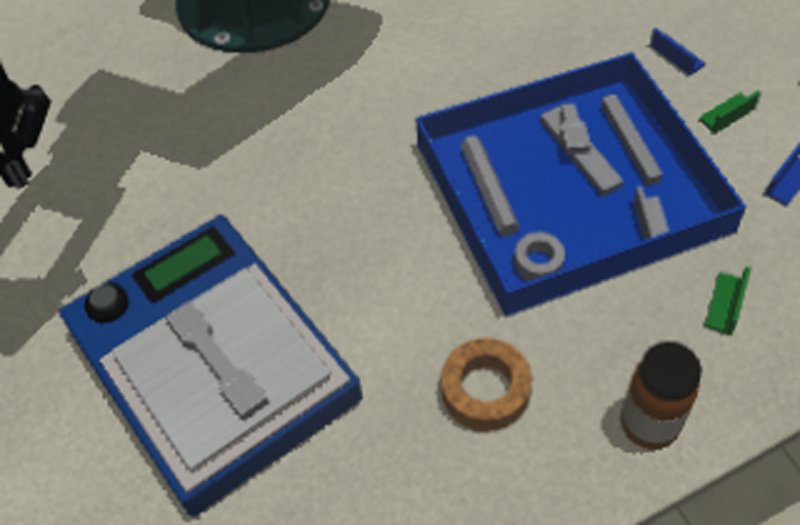

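The dumbbell lies flat mid-pan at px (215,360), the button at (105,300) is back up, and the tub pieces and cork ring are in place.

```bash
python3 -c "
from plant import *
print(finish_job())"
```

```text
the job is handed in; nothing more can be done
None
```

I moved the whole dumbbell from the tub to the balance's pan and let go. I then pressed the button fully down and backed the arm away. The job was handed in at about 14 s.

- **Placing:** I lowered it to light contact (about 9 N) before opening the fingers. From the wrist camera, the specimen centre is within about 1 mm of the pan centre, and it lies flat and aligned with the pan.
- **Button:** the fingers stalled at z ≈ 0.071 m with the force rising to 21 N, so it was at its stop. The last picture shows it sprung back up.
- **Everything else:** the last picture shows the other pieces still in the tub and the cork ring where it stood. The arm touches nothing.
- **Disagreement:** the first top-camera estimate of the pan centre differed from the wrist camera by about 6 mm. I set the target between the two, nearer the wrist value, and the arm ended on the wrist value. The 1 mm figure relies on the wrist camera alone. The closing scene picture agrees by eye; I did not measure it.

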